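# Stand up the tipped bottle and canister in the drinks lane

## Robot

A 6-joint arm with a two-finger parallel gripper is mounted at the origin on the work surface. World frame = base frame: x ahead of the robot, y to its left, z up, the work surface at z = 0. Lengths are in m, angles in degrees, forces in N, time in s.
With the tool pointing down it reaches from about 0.4 to 0.825 m from the base axis. Payload 7 kg.
Tool frame: the origin (TCP) lies midway between the tips of the shut fingers; the grasp point (between the pads) lies 19 mm behind it; z points along the fingers, y is the line along which they close (so a half turn about z gives the same grasp; the last joint's range is limited). The gripper opens to 88 mm and grips with 3 to 60 N. Pads are 19 mm wide; open, the fingers measure 130 mm over their backs; the gripper's body (78 mm by 193 mm) begins 47 mm behind the grasp point.
Start: joints at [-52.706, 20.546, 0.682, 0, -70.136, -16.507], TCP at [0.24, -0.631, 0.227] pointing down, gripper open.
Joint ranges: [-176.03, 176.03], [-82.01, 121.73], [-58.28, 71.71], [-173.87, 95.51], [-174.79, -0.11], [-173.66, 173.66]. Speed limits (degrees/s): [136.94, 136.94, 172.46, 180, 180, 180].

## Interface

Orientations are given as [roll, pitch, yaw] about the fixed x, y, z axes, in that order (R = Rz(yaw) Ry(pitch) Rx(roll)).
In Python, from plant import telemetry, viewer, workorder gives the robot as it stands. The module is installed in compiled form; this text tells all that it offers.
- The arm moves only by the tool carry_out, never from a script. Its argument "rows" is a list of rows, each a list of 6 numbers: the shift along the tool's x, y, z in m, then the turn, a rotation vector about the tool's x, y, z in rad. In form: [[tx, ty, tz, ax, ay, az], ...]. A call has 1 to 8 rows; each row is the pose to reach, as a shift and turn from the pose commanded when the call began, along the tool's axes at that moment; what a row does not reach only later rows make up. A row lasts 1/8 s, in which the tool goes at most 62.5 mm and 10.7 degrees, less where a joint would pass 70% of its speed; a pose out of reach is approached as far as the arm can. A call with a gripper value outside its range is refused whole. "grip" is the gripper's target within -1 to 1 (fully open at 1, half-way at 0, shut at -1), set as the call begins (left out, the last holds). The fingers move at their own pace and stop on an object; the grip force is fixed at half the most. Time passes only in rows, so rows that repeat a pose let the fingers close. It gives the time, the measured TCP pose, the force, the opening and the grip force at its end, in the units of the state.
- telemetry.get_obs(): the state, without advancing time (a new reading comes with each control period).
- viewer.snapshot(name): name is "scene" or "side" or "wrist"; returns the picture (400x640x3 uint8, red, green, blue); there is no depth.
- viewer.camera_info(name): a dict with "intrinsics" (3x3 intrinsics, pixels), "extrinsics" (4x4, takes a point from camera to world coordinates); the wrist camera has in their place "tool_from_camera" (4x4, takes a point from camera to tool coordinates, whose origin is the TCP and whose axes are the flange's). Camera axes: x right, y down, z forward; pixel columns grow to the right and rows downward; lengths in m; the calibration is good to about 2 mm. A picture is of the moment at which its call begins: read the wrist's pose just before it. camera_info takes no time and is no camera call.
- workorder.close_job(): hands the job in; it is judged then, once.
The state is a dict: "clock": time; "joint_pos": joint angles; "qvel": joint speeds; "tau": joint torques, N m; "tool_pos": TCP position; "orientation": TCP orientation; "force": force on the tool from outside, world axes, zero at the start; "moment": the same for the moment, N m; "opening": finger opening in m; "gripper_force": force on a finger pad.
Only numpy, scipy, OpenCV 4.12 (cv2) and the standard library are available. Lean on these libraries where they do the work, as an engineer would, in place of code of your own. Each camera call takes 0.05 s, during which the arm holds its last target. There are 200 camera calls.

## Task

A squash bottle and a square canister with a hoop handle have been knocked out of the row on the drinks tray and lie on their sides in front of it. Stand both upright again on the dark strip, one in each gap of the row (either way round), in line with the things still standing and midway between them. Do not knock over or push aside the things still standing, and leave everything else on the counter where it is.

Things in the scene. Friction and masses are not known exactly. Their poses are not given: they have to be found in the camera images.
- tray: Fixed wooden drinks tray, x -270 to +110 mm, y -300 to +300 mm, floor 4 mm thick, lip 12 mm high. A dark strip 120 mm wide along y (at x = 0) is the lane where things stand in a row: neighbours at y -220, 0, +220 mm, gaps at -110, +110 mm. Origin: on the lane's middle, at the underside, z up, x roughly away from the robot.
- gap_left (a point): Centre of the left-hand (+y) gap of the lane, on the tray's floor (z 4 mm); axes as the tray's. The free gap between the neighbours is about 150 mm.
- gap_right (a point): Centre of the right-hand (-y) gap of the lane, on the tray's floor; axes as the tray's.
- bottle: White plastic bottle with paper band and steel cap, 157 mm tall, square body 56 x 56 mm up to 125 mm from its base, then narrowing to a 32 mm cap; 0.2 to 0.42 kg, centre of mass about 68 mm from its base. Starts lying on a flat side in front of the row, cap roughly to the right (-y). Origin: centre of its base; z axis from base to cap.
- canister: Square steel canister, 90 x 90 x 100 mm tall with lid, 0.28 to 0.56 kg. Rigid hoop on the lid, 10 mm round bar: uprights at y +-36 mm, crossbar along y, 170 mm above the base. Starts lying in front of the row, top to the right, crossbar level. Lifted by the crossbar gripped lightly (20 N) it swings to hang within 30 deg, rocks level on landing. Origin: centre of its base; z from base to hoop.
- can: Stands upright in the lane beside the gaps (which of the three standing places it has varies): leave it standing. Origin: centre of its underside, z up. Plain aluminium can, 64 mm in diameter, 115 mm tall.
- tumbler: Stands upright in the lane beside the gaps (which of the three standing places it has varies): leave it standing. Origin: centre of its underside, z up. Open white plastic tumbler, rim 70 mm in diameter, 115 mm tall.
- jar: Stands upright in the lane beside the gaps (which of the three standing places it has varies): leave it standing. Origin: centre of its underside, z up. Glass jar with a steel lid and a paper label, 66 mm in diameter, 110 mm tall.
- plate: A bystander: leave it alone. White plate 200 mm in diameter with two slices of bread, to the left of the tray. Origin under its centre.
- mug: A bystander: leave it alone. White mug, 80 mm in diameter, 90 mm tall, to the right of the tray. Origin under its centre.
- carton: A bystander: leave it alone. Plain paper drinks carton 60 x 80 mm, 172 mm tall, at the far left. Origin under its centre.
- spoon: A bystander: leave it alone. Spoon lying on the counter to the right of the tray.
Not all that is in view belongs to the job. Leave any blue look-alike of the bottle alone. Leave any yellow look-alike of the canister alone.

How it is judged (in metres and radians):
At the end, for the whole second after the job is handed in: Bottle and canister both stand upright (within 0.1 rad) on the tray's floor, at rest, one in each gap, the centre of each base within 30 mm of the gap's centre across the lane, 35 mm along it and 5 mm in height; the three neighbours still stand upright (within 0.1 rad) (angle between each of bottle, canister, can, tumbler, jar's own z axis and vertical below 0.1 rad and (((x of bottle in the frame of gap_left between -0.03 and 0.03 m and y of bottle in the frame of gap_left between -0.035 and 0.035 m and z of bottle in the frame of gap_left between -0.005 and 0.005 m) and (x of canister in the frame of gap_right between -0.03 and 0.03 m and y of canister in the frame of gap_right between -0.035 and 0.035 m and z of canister in the frame of gap_right between -0.005 and 0.005 m)) or ((x of bottle in the frame of gap_right between -0.03 and 0.03 m and y of bottle in the frame of gap_right between -0.035 and 0.035 m and z of bottle in the frame of gap_right between -0.005 and 0.005 m) and (x of canister in the frame of gap_left between -0.03 and 0.03 m and y of canister in the frame of gap_left between -0.035 and 0.035 m and z of canister in the frame of gap_left between -0.005 and 0.005 m))) and linear speed of each of bottle, canister below 0.03 m/s and angular speed of each of bottle, canister below 0.2 rad/s); the robot touches nothing.
It fails at once if the can is knocked over or shifted by more than 35 mm (angle between can's own z axis and vertical above 0.5 rad or distance of can from where it was at the start of the episode above 0.035 m).
It fails at once if the tumbler is knocked over or shifted by more than 35 mm (angle between tumbler's own z axis and vertical above 0.5 rad or distance of tumbler from where it was at the start of the episode above 0.035 m).
It fails at once if the jar is knocked over or shifted by more than 35 mm (angle between jar's own z axis and vertical above 0.5 rad or distance of jar from where it was at the start of the episode above 0.035 m).
It fails at once if the plate, mug, carton or spoon is moved by more than 35 mm (distance of any of plate, mug, carton, spoon from where it was at the start of the episode above 0.035 m).
It also fails if it takes over 64 s, if anything falls off the work surface, if the arm or the gripper's body presses on something with over 40 N, if the wrist force passes 120 N, or if a joint passes its speed limit or range.

## Working session

There is one attempt and no reset: what is moved stays moved. The work goes in short steps, Python scripts to look and compute and a tool call to move; the robot and the scene stay as the last step left them, time stands still between calls to the robot, and variables do not carry over. Pictures are saved under pics/ and viewed, at most 10 in all, crops included, and the job is handed in when it is done.

Besides the shell and the picture viewer there is one more tool, called after "Call:" by a JSON object that holds its "op" and its "data". carry_out: Moves the arm, as the interface text tells. Its arguments: {"type":"object","properties":{"rows":{"type":"array"},"grip":{"type":"number"}},"required":["rows"]}

```bash
mkdir -p pics; cat > h.py <<'E'
import numpy as np, cv2
from plant import telemetry, viewer, workorder
from scipy.spatial.transform import Rotation as R
def snap(n,f=None):
    im=viewer.snapshot(n)[:,:,::-1].copy()
    if f: cv2.imwrite('pics/'+f,im)
    return im
def cam(n):
    c=viewer.camera_info(n); K=np.array(c['intrinsics'])
    if 'extrinsics' in c: T=np.array(c['extrinsics'])
    else:
        o=telemetry.get_obs(); W=np.eye(4); W[:3,:3]=R.from_euler('xyz',o['orientation'],degrees=True).as_matrix(); W[:3,3]=o['tool_pos']
        T=W@np.array(c['tool_from_camera'])
    return K,T
def ray(KT,u,v):
    K,T=KT; d=T[:3,:3]@np.linalg.solve(K,[u,v,1.]); return T[:3,3],d
def onz(KT,u,v,z):
    o,d=ray(KT,u,v); return o+d*(z-o[2])/d[2]
def proj(KT,p):
    K,T=KT; q=K@(T[:3,:3].T@(np.array(p)-T[:3,3])); return q[:2]/q[2]
def shift(p,rpy):  # target world pose -> tool-axes shift+rotvec from the present measured pose
    o=telemetry.get_obs(); A=R.from_euler('xyz',o['orientation'],degrees=True); B=R.from_euler('xyz',rpy,degrees=True)
    return np.round(A.inv().apply(np.array(p)-o['tool_pos']),4), np.round((A.inv()*B).as_rotvec(),4)
E
python3 - <<'E'
from h import *
a=snap('scene','scene.png'); b=snap('side','side.png')
print(telemetry.get_obs())
for n in('scene','side'): print(cam(n))
print(viewer.camera_info('wrist'))
E
```

```text
{'clock': 0.1, 'joint_pos': array([-5.27058272e+01,  2.05883967e+01,  6.39459139e-01, -1.66219253e-02,
       -7.01347391e+01, -1.65065391e+01]), 'qvel': array([-0.10888165, -0.02863521,  0.08750827,  0.01833373,  0.00521458,
        0.03074117]), 'tau': array([-4.51554341e-03, -5.84161878e+01,  2.93746662e+01,  7.01562256e+00,
        1.00647920e-02, -5.99026475e-05]), 'tool_pos': array([ 0.23937846, -0.63067517,  0.22571116]), 'orientation': array([ 1.79915332e+02, -8.79419818e-03, -1.59218019e+02]), 'force': array([ 0.64438799,  0.05842719, -0.82413321]), 'moment': array([0.0234789 , 0.01697748, 0.01838969]), 'gripper_force': 0.0, 'opening': 0.08777949004136204}
(array([[394.70436944,   0.        , 326.34990296],
       [  0.        , 394.70436944, 205.24708396],
       [  0.        ,   0.        ,   1.        ]]), array([[ 0.84602994,  0.28800303, -0.44865086,  0.94002951],
       [ 0.53309831, -0.44707497,  0.71828278, -0.81796684],
       [ 0.00628704, -0.84686376, -0.53177274,  0.69313994],
       [ 0.        ,  0.        ,  0.        ,  1.        ]]))
(array([[388.36973129,  
[... 209 characters left out ...]
339,  0.57612171, -0.75349258,  1.09903719],
       [-0.01031398, -0.79644288, -0.6046258 ,  0.92941377],
       [ 0.        ,  0.        ,  0.        ,  1.        ]]))
{'intrinsics': array([[283.32165683,   0.        , 319.64407465],
       [  0.        , 283.32165683, 199.0010414 ],
       [  0.        ,   0.        ,   1.        ]]), 'tool_from_camera': array([[ 2.98635902e-04, -9.55657577e-01, -2.94480060e-01,
         8.02303262e-02],
       [ 9.99999946e-01,  3.26808737e-04, -4.64593773e-05,
         5.71532420e-05],
       [ 1.40637913e-04, -2.94480030e-01,  9.55657623e-01,
        -1.58944235e-01],
       [ 0.00000000e+00,  0.00000000e+00,  0.00000000e+00,
         1.00000000e+00]])}
```

View pics/scene.png

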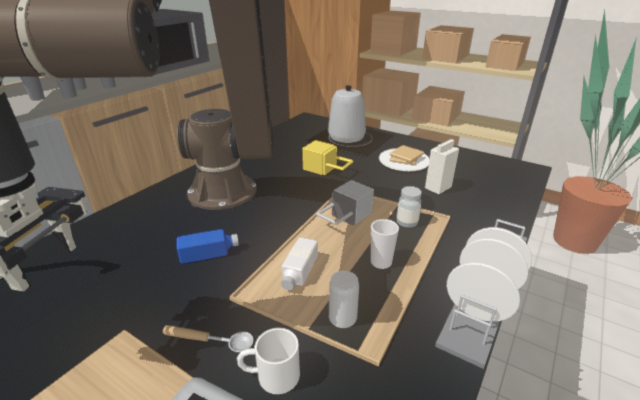

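View pics/side.png

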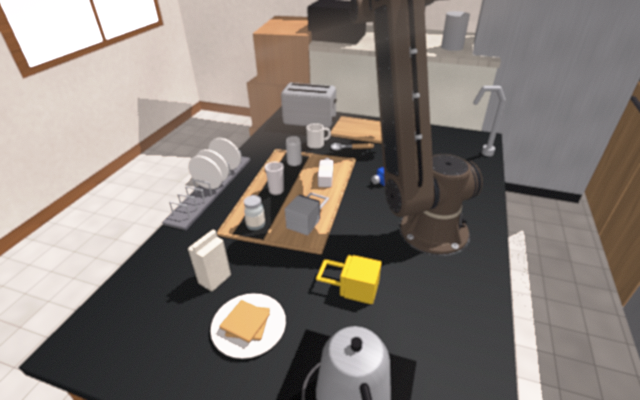

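The scene shows these candidates. Bottles: white (300,263), blue look-alike (205,246). Canisters: grey (352,202), yellow look-alike (320,158). The white bottle and grey canister match the description. The row is jar (409,207), tumbler (383,244), can (343,299). A close crop will check the choice.

```bash
python3 - <<'E'
import cv2,numpy as np
a=cv2.imread('pics/scene.png')[175:370,225:460]; b=cv2.imread('pics/side.png')[125:260,215:365]
a=cv2.resize(a,None,fx=3,fy=3,interpolation=cv2.INTER_CUBIC); cv2.imwrite('pics/a.png',a)
b=cv2.resize(b,None,fx=4,fy=4,interpolation=cv2.INTER_CUBIC); cv2.imwrite('pics/b.png',b); print(a.shape,b.shape)
E
```

```text
(585, 705, 3) (540, 600, 3)
```

View pics/a.png

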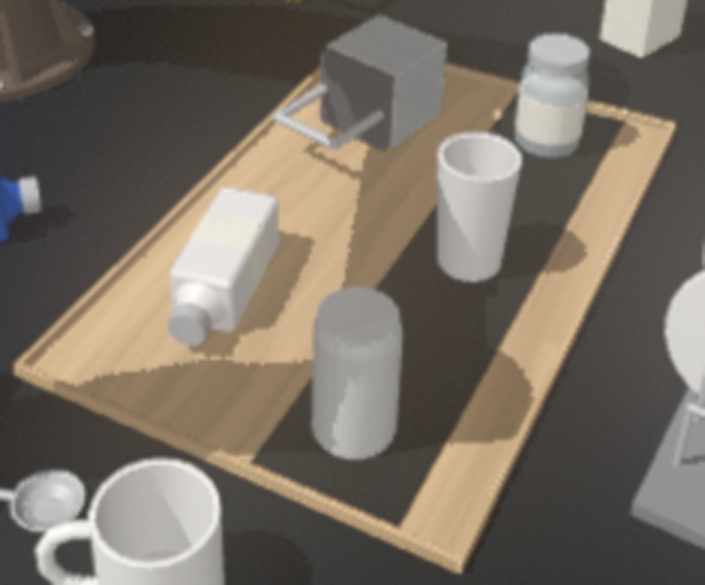

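View pics/b.png

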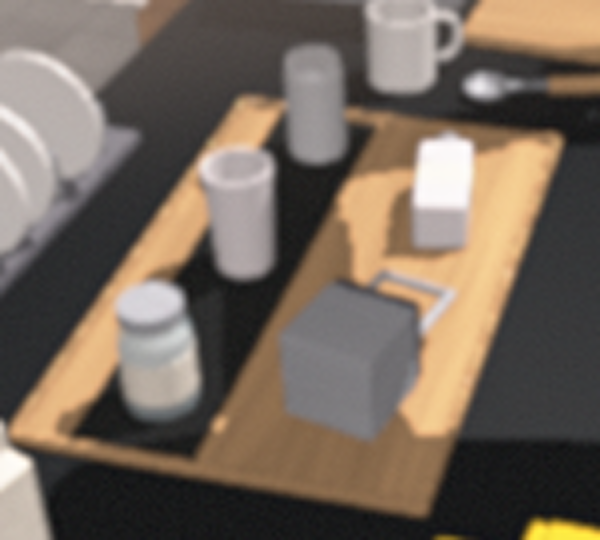

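White bottle lies at scene (300,263) with its cap to the right. The grey canister at (352,202) has its hoop at (318..337, 214..223). The blue and yellow objects are decoys. Next, the rays.

```bash
python3 - <<'E'
from h import *
S=cam('scene');D=cam('side')
a=lambda x,y,z:np.round(onz(S,225+x/3,175+y/3,z)*1e3).astype(int)[:2]
b=lambda x,y,z:np.round(onz(D,215+x/4,125+y/4,z)*1e3).astype(int)[:2]
print('tray A B C scene',a(15,364,.012),a(463,562,.012),a(675,122,.012))
print('tray side C,B,A,D',b(12,435,.012),b(243,96,.012),b(564,135,.012),b(432,512,.012))
print('can top face s',[a(*p,.094) for p in[(325,58),(380,17),(446,47),(395,70)]])
print('can top face d',[b(*p,.094) for p in[(340,282),(418,305),(365,375),(284,342)]])
print('bar s',a(278,118,.049),a(335,143,.049),'d',b(380,274,.049),b(452,294,.049))
print('bot s',[a(*p,.06) for p in[(228,188),(278,198),(232,272),(172,264)]])
print('bot d',[b(*p,.06) for p in[(418,140),(472,145),(468,208),(412,206)]])
print('cap s',a(188,325,.032))
print('nb tops: can s',a(357,312,.115),'d',b(314,58,.115),'tum',a(480,157,.115),b(240,163,.115),'jar',a(558,52,.11),b(152,302,.11))
E
```

```text
tray A B C scene [ 390 -365] [ 767 -338] [723 260]
tray side C,B,A,D [715 264] [ 764 -337] [ 383 -365] [335 241]
can top face s [array([419,  54]), array([424, 159]), array([511, 140]), array([489,  72])]
can top face d [array([479,  70]), array([401,  80]), array([412, 184]), array([494, 164])]
bar s [402  -5] [472 -11] d [471  -9] [396   0]
bot s [array([ 436, -137]), array([ 481, -125]), array([ 504, -227]), array([ 457, -246])]
bot d [array([ 510, -232]), array([ 452, -240]), array([ 420, -126]), array([ 475, -112])]
cap s [ 492 -272]
nb tops: can s [ 641 -266] d [ 642 -274] tum [633 -46] [631 -56] jar [619 165] [616 166]
```

```bash
cat >> h.py <<'E'
import json,os
def rot(yaw,a=0): return R.from_euler('xyz',[180,0,yaw],degrees=True)*R.from_rotvec([-np.radians(a),0,0]) # a: tilt, tool z leans toward tool +y
def load():
    if not os.path.exists('cmd.json'): return np.array([.24,-.631,.227]),R.from_euler('xyz',[180,0,-159.213],degrees=True)
    d=json.load(open('cmd.json')); return np.array(d['p']),R.from_quat(d['q'])
def plan(targets,tcp=None):
    """list of (grasp point, Rotation) -> rounded rows from the commanded pose; stores the last as commanded"""
    p,A=load(); out=[]
    for g,B in targets:
        t=np.array(g)+B.apply([0,0,.019])
        row=np.r_[np.round(A.inv().apply(t-p),3),np.round((A.inv()*B).as_rotvec(),3)]; out.append(row.tolist()); print(out[-1])
    r=np.array(out[-1]); p2=p+A.apply(r[:3]); B=A*R.from_rotvec(r[3:])
    json.dump(dict(p=p2.tolist(),q=B.as_quat().tolist()),open('cmd.json','w'))
def log():
    o=telemetry.get_obs(); p,A=load(); B=R.from_euler('xyz',o['orientation'],degrees=True)
    print('t',o['clock'],'err mm',np.round((o['tool_pos']-p)*1e3,1),'rot',np.round(np.degrees((A.inv()*B).as_rotvec()),1),'j',np.round(o['joint_pos'],1),'F',np.round(o['force'],1),'open',round(o['opening'],4),'gf',round(o['gripper_force'],1))
    open('log.txt','a').write(json.dumps([list(o['joint_pos']),list(o['tool_pos']),list(o['orientation'])])+'\n')
E
python3 - <<'E'
from h import *
log(); plan([([.36,-.30,.30],rot(-170))])
E
```

```text
t 0.1 err mm [-0.6  0.3 -1.3] rot [-0.1  0.   0. ] j [-52.7  20.6   0.6  -0.  -70.1 -16.5] F [ 0.6  0.1 -0.8] open 0.0878 gf 0.0
[-0.23, 0.267, -0.054, -0.0, -0.0, 0.188]
```

Call:
{"op": "carry_out", "data": {"rows": [[-0.23, 0.267, -0.054, 0, 0, 0.188], [-0.23, 0.267, -0.054, 0, 0, 0.188], [-0.23, 0.267, -0.054, 0, 0, 0.188], [-0.23, 0.267, -0.054, 0, 0, 0.188], [-0.23, 0.267, -0.054, 0, 0, 0.188], [-0.23, 0.267, -0.054, 0, 0, 0.188], [-0.23, 0.267, -0.054, 0, 0, 0.188], [-0.23, 0.267, -0.054, 0, 0, 0.188]], "grip": 0.2}}

```text
clock: 1.1
tool_pos: [0.3598, -0.2997, 0.2804]
orientation: [180.0, -0.0, -169.9]
force: [0.8, 0.2, -0.0]
opening: 0.0527
gripper_force: 0.0
```

```bash
python3 - <<'E'
from h import *
log(); plan([([.435,-.006,.20],rot(173.5,12))])
E
```

```text
t 1.1 err mm [-0.5  0.  -0.6] rot [-0.   0.  -0.1] j [-15.6  -1.3 -19.2  -0.  -72.2 -64.3] F [ 0.8  0.2 -0. ] open 0.0527 gf 0.0
[-0.126, 0.28, 0.1, -0.208, -0.03, 0.287]
```

Call:
{"op": "carry_out", "data": {"rows": [[-0.126, 0.28, 0.1, -0.208, -0.03, 0.287], [-0.126, 0.28, 0.1, -0.208, -0.03, 0.287], [-0.126, 0.28, 0.1, -0.208, -0.03, 0.287], [-0.126, 0.28, 0.1, -0.208, -0.03, 0.287], [-0.126, 0.28, 0.1, -0.208, -0.03, 0.287], [-0.126, 0.28, 0.1, -0.208, -0.03, 0.287], [-0.126, 0.28, 0.1, -0.208, -0.03, 0.287], [-0.126, 0.28, 0.1, -0.208, -0.03, 0.287]]}}

```text
clock: 2.1
tool_pos: [0.4353, -0.0036, 0.1807]
orientation: [168.0, -0.0, 173.4]
force: [0.0, 0.1, 0.0]
opening: 0.0525
gripper_force: 0.0
```

```bash
python3 - <<'E'
from h import *
log(); im=snap('wrist','w1.png'); W=cam('wrist')
for p in ([.396,0,.049],[.471,-.009,.049],[.452,-.12,.032],[.49,-.272,.032]): print(proj(W,p))
E
```

```text
t 2.1 err mm [-0.3 -1.5 -0.3] rot [ 0.  -0.   0.1] j [ 1.470e+01 -1.000e-01 -2.720e+01 -1.300e+01 -5.910e+01 -1.049e+02] F [0.  0.1 0. ] open 0.0525 gf 0.0
[291.62793758 153.74199507]
[293.35286537 223.17096197]
[185.74762198 220.17878672]
[ 38.7799041  281.80563117]
```

View pics/w1.png

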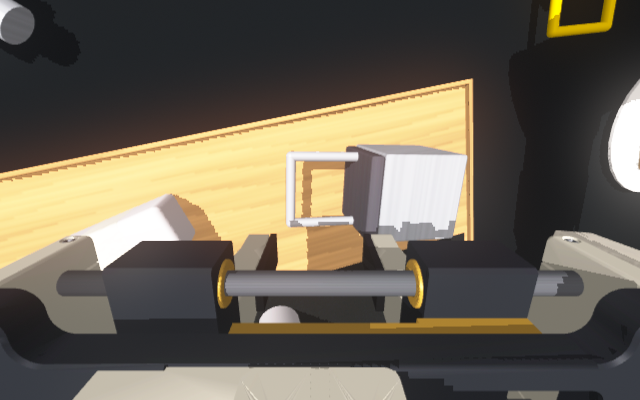

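The wrist view shows the hoop crossbar at (291,155)-(291,223), within 2 px of the prediction. The bottle is at lower left and the yellow decoy is top right, out of the way. Descending.

```bash
python3 - <<'E'
from h import *
plan([([.435,-.006,.09],rot(173.5,12)),([.435,-.006,.049],rot(173.5,12))])
E
```

```text
[0.0, -0.023, 0.107, -0.0, -0.0, 0.0]
[0.0, -0.031, 0.147, -0.0, -0.0, 0.0]
```

Call:
{"op": "carry_out", "data": {"rows": [[0, -0.011, 0.053, 0, 0, 0], [0, -0.023, 0.107, 0, 0, 0], [0, -0.027, 0.127, 0, 0, 0], [0, -0.031, 0.147, 0, 0, 0], [0, -0.031, 0.147, 0, 0, 0], [0, -0.031, 0.147, 0, 0, 0]]}}

```text
clock: 2.9
tool_pos: [0.4358, -0.0025, 0.0312]
orientation: [168.0, 0.1, 173.5]
force: [0.1, -1.2, -0.1]
opening: 0.0526
gripper_force: 0.0
```

Call:
{"op": "carry_out", "data": {"rows": [[0, 0, 0, 0, 0, 0], [0, 0, 0, 0, 0, 0], [0, 0, 0, 0, 0, 0], [0, 0, 0, 0, 0, 0], [0, 0, 0, 0, 0, 0], [0, 0, 0, 0, 0, 0]], "grip": -1}}

```text
clock: 3.65
tool_pos: [0.4354, -0.0019, 0.0303]
orientation: [168.0, 0.0, 173.5]
force: [0.8, -0.6, -1.0]
opening: 0.0092
gripper_force: 29.9
```

```bash
python3 - <<'E'
from h import *
log()
plan([([.435,-.006,.15],rot(173.5,12)),([.435,-.006,.25],rot(173.5,0))])
E
```

```text
t 3.65 err mm [-0.3 -0.  -0.5] rot [ 0. -0.  0.] j [ 14.2  12.5 -35.9 -18.1 -38.7 -96.8] F [ 0.8 -0.6 -1. ] open 0.0092 gf 29.9
[0.0, 0.021, -0.098, -0.0, -0.0, 0.0]
[0.0, 0.038, -0.197, 0.209, -0.0, 0.0]
```

Call:
{"op": "carry_out", "data": {"rows": [[0, 0.005, -0.025, 0, 0, 0], [0, 0.01, -0.05, 0, 0, 0], [0, 0.015, -0.075, 0, 0, 0], [0, 0.021, -0.098, 0, 0, 0], [0, 0.025, -0.123, 0.052, 0, 0], [0, 0.03, -0.148, 0.105, 0, 0], [0, 0.034, -0.173, 0.157, 0, 0], [0, 0.038, -0.197, 0.209, 0, 0]]}}

```text
clock: 4.65
tool_pos: [0.4339, -0.0058, 0.2311]
orientation: [-179.9, -0.1, 173.5]
force: [1.3, 0.0, -4.7]
opening: 0.0086
gripper_force: 30.0
```

```bash
python3 - <<'E'
from h import *
log(); a=snap('scene'); b=snap('side')
cv2.imwrite('pics/c1.png',np.hstack([cv2.resize(a[100:250,230:430],None,fx=2,fy=2),cv2.resize(b[120:270,240:440],None,fx=2,fy=2)]))
E
```

```text
t 4.65 err mm [-1.3 -0.2 -0.2] rot [0.1 0.1 0. ] j [  25.5   -3.1  -27.4    0.   -65.9 -122. ] F [ 1.3  0.  -4.7] open 0.0086 gf 30.0
```

View pics/c1.png

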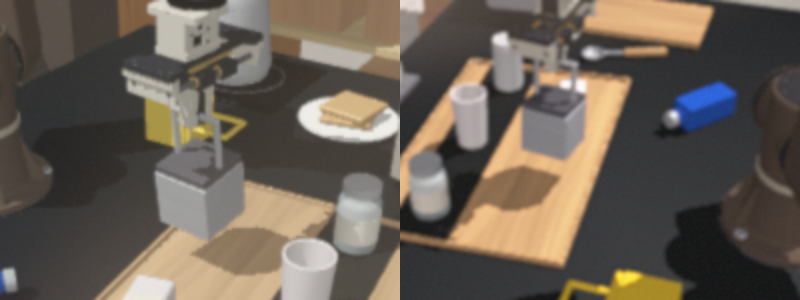

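```bash
python3 - <<'E'
from h import *
S=cam('scene');D=cam('side'); B=np.array([.434,-.006,.25])
A=rot(173.5)
for phi in(0,10,20,30):
    Q=R.from_rotvec(np.array([.993,-.11,0])*np.radians(phi))  # + : base swung toward +y
    f=lambda KT,s,t,h:np.round(proj(KT,B+Q.apply(s*.045*np.array([.993,-.11,0])+t*.045*np.array([.11,.993,0])+np.array([0,0,h-.17]))))
    g=lambda q,o,x:np.round((q-np.array(o))*2+np.array([x,0]))
    print(phi,[g(f(S,*c),(230,100),0) for c in[(1,-1,.1),(1,-1,0),(-1,-1,.1),(-1,-1,0)]],[g(f(D,*c),(240,120),400) for c in[(-1,1,.1),(-1,1,0),(1,1,.1),(1,1,0)]])
E
```

```text
0 [array([200., 180.]), array([198., 242.]), array([148., 158.]), array([150., 220.])] [array([568., 112.]), array([570., 158.]), array([522., 100.]), array([526., 146.])]
10 [array([206., 180.]), array([212., 236.]), array([154., 160.]), array([162., 214.])] [array([566., 110.]), array([562., 162.]), array([520.,  98.]), array([518., 150.])]
20 [array([212., 178.]), array([224., 226.]), array([160., 158.]), array([176., 206.])] [array([564., 108.]), array([556., 164.]), array([516.,  96.]), array([510., 150.])]
30 [array([218., 176.]), array([238., 214.]), array([166., 156.]), array([188., 194.])] [array([562., 104.]), array([550., 162.]), array([514.,  92.]), array([504., 150.])]
```

Crop c1: the canister hangs from the hoop, about 5-10° off vertical with its base toward +y. I'll carry it high over the row to the left gap with a slight tool tilt.

```bash
python3 - <<'E'
from h import *
plan([([.44,.01,.32],rot(173.5,0)),([.624,.064,.32],rot(184.3,-7))])
E
```

```text
[-0.003, 0.016, -0.07, 0.0, -0.0, 0.0]
[-0.18, 0.088, -0.07, 0.122, -0.012, -0.188]
```

Call:
{"op": "carry_out", "data": {"rows": [[-0.003, 0.01, -0.04, 0, 0, 0], [-0.003, 0.016, -0.07, 0, 0, 0], [-0.04, 0.031, -0.07, 0.025, -0.002, -0.038], [-0.08, 0.046, -0.07, 0.05, -0.005, -0.076], [-0.12, 0.062, -0.07, 0.075, -0.007, -0.114], [-0.15, 0.075, -0.07, 0.1, -0.01, -0.15], [-0.18, 0.088, -0.07, 0.122, -0.012, -0.188], [-0.18, 0.088, -0.07, 0.122, -0.012, -0.188]]}}

```text
clock: 5.75
tool_pos: [0.6246, 0.0622, 0.2971]
orientation: [-173.0, -0.2, -175.7]
force: [-0.6, -0.8, -4.6]
opening: 0.0088
gripper_force: 30.0
```

```bash
python3 - <<'E'
from h import *
log(); plan([([.624,.064,.20],rot(184.3,-7))])
plan([([.624,.064,.174],rot(184.3,-7))])
a=snap('scene'); b=snap('side')
cv2.imwrite('pics/c2.png',np.hstack([cv2.resize(a[80:240,310:470],None,fx=2.4,fy=2.4),cv2.resize(b[60:220,200:360],None,fx=2.4,fy=2.4)]))
E
```

```text
t 5.75 err mm [ 0.5  0.8 -4.3] rot [ 0.   0.2 -0.1] j [  27.4   14.6   -1.7    6.5  -76.8 -114.7] F [-0.6 -0.8 -4.6] open 0.0088 gf 30.0
[-0.0, 0.015, 0.119, 0.0, 0.0, -0.0]
[-0.0, 0.003, 0.026, 0.0, 0.0, -0.0]
```

View pics/c2.png

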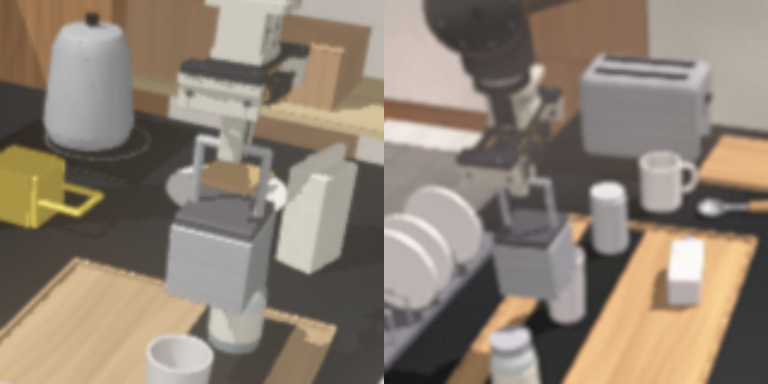

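Canister hangs nearly level over the left gap, between jar and tumbler, clear of both. Lowering.

Call:
{"op": "carry_out", "data": {"rows": [[0, 0.005, 0.04, 0, 0, 0], [0, 0.01, 0.08, 0, 0, 0], [0, 0.012, 0.1, 0, 0, 0], [0, 0.015, 0.119, 0, 0, 0], [0, 0.016, 0.128, 0, 0, 0], [0, 0.017, 0.136, 0, 0, 0], [0, 0.018, 0.145, 0, 0, 0], [0, 0.018, 0.145, 0, 0, 0]]}}

```text
clock: 6.85
tool_pos: [0.6265, 0.062, 0.1603]
orientation: [-173.0, 0.5, -175.6]
force: [-5.4, 0.1, 19.7]
opening: 0.0085
gripper_force: 30.0
```

```bash
python3 - <<'E'
from h import *
log(); a=snap('scene'); b=snap('side')
cv2.imwrite('pics/c3.png',np.hstack([cv2.resize(a[110:270,310:470],None,fx=2.4,fy=2.4),cv2.resize(b[100:260,200:360],None,fx=2.4,fy=2.4)]))
E
```

```text
t 6.85 err mm [2.4 0.3 5. ] rot [ 0.  -0.5 -0.1] j [  27.4   19.1  -14.     7.7  -59.4 -117.1] F [-5.4  0.1 19.7] open 0.0085 gf 30.0
```

View pics/c3.png

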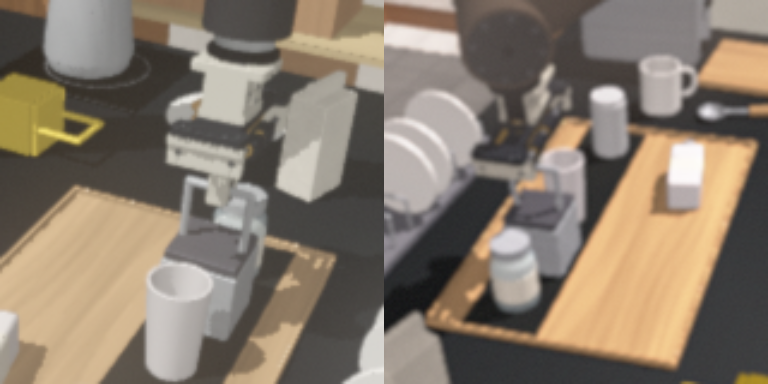

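Canister is down on the strip (20 N contact). Backing off a little, opening, and lifting away.

Call:
{"op": "carry_out", "data": {"rows": [[0, 0, -0.004, 0, 0, 0], [0, 0, -0.004, 0, 0, 0]]}}

```text
clock: 7.2
tool_pos: [0.6245, 0.0625, 0.1606]
orientation: [-173.0, 0.2, -175.7]
force: [-2.8, 2.6, 8.3]
opening: 0.009
gripper_force: 30.0
```

Call:
{"op": "carry_out", "data": {"rows": [[0, 0, 0, 0, 0, 0], [0, 0, 0, 0, 0, 0], [0, 0, 0, 0, 0, 0], [0, 0, 0, 0, 0, 0]], "grip": 0.1}}

```text
clock: 7.7
tool_pos: [0.6235, 0.062, 0.1585]
orientation: [-173.0, -0.0, -175.7]
force: [0.1, -0.3, 0.2]
opening: 0.0435
gripper_force: 0.0
```

Call:
{"op": "carry_out", "data": {"rows": [[0, 0, -0.03, 0, 0, 0], [0, 0, -0.09, 0, 0, 0], [0, 0, -0.15, 0, 0, 0], [0, 0, -0.15, 0, 0, 0]]}}

```text
clock: 8.2
tool_pos: [0.6244, 0.0812, 0.3136]
orientation: [-173.2, 0.6, -175.7]
force: [-0.3, -0.6, -2.2]
opening: 0.0482
gripper_force: 0.0
```

```bash
python3 - <<'E'
from h import *
p,A=load(); p=p+A.apply([0,0,-.154]); json.dump(dict(p=p.tolist(),q=A.as_quat().tolist()),open('cmd.json','w'))
log(); a=snap('scene'); b=snap('side')
cv2.imwrite('pics/c4.png',np.hstack([cv2.resize(a[140:320,270:460],None,fx=2.1,fy=2.1),cv2.resize(b[120:300,200:390],None,fx=2.1,fy=2.1)]))
# fit kinematics: q -> TCP
L=[json.loads(l) for l in open('log.txt')]
from scipy.optimize import least_squares
def fk(x,q):
    q1,q2,q3,q4,q5,q6=np.radians(q)
    h,a1,d,L2,a3,L3,t=x
    e=lambda ax,v:R.from_euler(ax,v)
    R1=e('z',q1); f=q2-q3 # forearm pitch below horizontal
    w=np.array([a1,d,h])+L2*np.array([np.sin(q2),0,np.cos(q2)])+e('y',f).apply([L3,0,a3])
    Rf=R1*e('y',f)*e('x',-q4)*e('y',-q5)   # x axis along tool
    return R1.apply(w)+Rf.apply([t,0,0]), Rf.apply([1,0,0])
def res(x,s=1):
    r=[]
    for q,p,o in L:
        P,z=fk(x,q); r+=list(P-p)+list(.3*(z-R.from_euler('xyz',o,degrees=True).apply([0,0,1])))
    return np.array(r)
s=least_squares(res,[.35,.05,-.19,.4,.03,.4,.2]); print(np.round(s.x,3),np.abs(s.fun).max(),len(L)); print(np.round(s.fun.reshape(-1,6),3))
E
```

```text
t 8.2 err mm [1.7 0.9 5.5] rot [-0.1 -0.5  0. ] j [  29.1   14.    -0.3    6.6  -78.1 -116.3] F [-0.3 -0.6 -2.2] open 0.0482 gf 0.0
[ 0.233 -0.097 -0.189  0.622 -0.018  0.572  0.373] 0.03697197513762612 8
[[ 0.005 -0.003  0.005 -0.     0.     0.   ]
 [ 0.001  0.002  0.01  -0.    -0.    -0.   ]
 [ 0.011 -0.001  0.033 -0.     0.    -0.   ]
 [ 0.012 -0.005  0.006 -0.     0.     0.   ]
 [-0.007 -0.001 -0.001 -0.     0.    -0.   ]
 [ 0.     0.002 -0.009 -0.     0.     0.   ]
 [-0.021 -0.01  -0.037 -0.    -0.    -0.   ]
 [ 0.002  0.003 -0.006 -0.    -0.    -0.   ]]
```

View pics/c4.png

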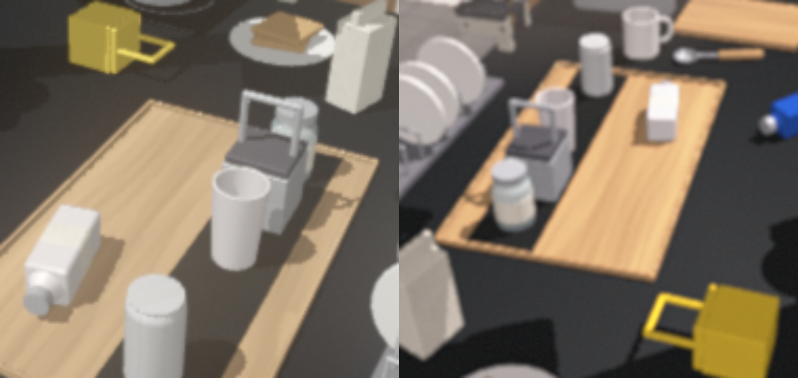

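Canister stands upright in the left gap; bottle is still lying in front. Refining the kinematic model, with the lateral offset at the wrist, to check that the bottle poses are reachable.

```bash
cat > kin.py <<'E'
from h import *
from scipy.optimize import least_squares
L=[json.loads(l) for l in open('log.txt')]
e=lambda ax,v:R.from_euler(ax,v)
def fk(x,q):
    q1,q2,q3,q4,q5,q6=np.radians(q); h,L2,L3,d,t=x; f=q2-q3
    R1=e('z',q1); R4=R1*e('y',f)*e('x',-q4); R5=R4*e('y',-q5); R6=R5*e('x',-q6)
    w=R1.apply(np.array([0,0,h])+L2*np.array([np.sin(q2),0,np.cos(q2)])+e('y',f).apply([L3,0,0]))
    return w+R4.apply([0,d,0])+R5.apply([t,0,0]), R6
def res(x):
    return np.concatenate([np.r_[fk(x,q)[0]-p,.3*(fk(x,q)[1].apply([1,0,0])-R.from_euler('xyz',o,degrees=True).apply([0,0,1]))] for q,p,o in L])
X=least_squares(res,[.25,.6,.54,-.19,.35]).x
C=[(fk(X,q)[1].inv()*R.from_euler('xyz',o,degrees=True)) for q,p,o in L]; M=C[0]
LO=np.array([-176,-82,-58.2,-173.8,-174.7,-.2]);LO=np.array([-176.03,-82.01,-58.28,-173.87,-174.79,-173.66]);HI=np.array([176.03,121.73,71.71,95.51,-.11,173.66])
def ik(g,B,q0):
    t=np.array(g)+B.apply([0,0,.019])
    def r(q):
        P,Q=fk(X,q); return np.r_[(P-t)*5,((Q*M).inv()*B).as_rotvec()]
    s=least_squares(r,np.clip(q0,LO+.1,HI-.1),bounds=(LO,HI),x_scale=10); return np.round(s.x,0),round(np.abs(s.fun).max(),3)
E
python3 - <<'E'
from kin import *
print(np.round(X,3),np.abs(res(X)).max(),[np.round(np.degrees((M.inv()*c).magnitude()),2) for c in C])
q0=telemetry.get_obs()['joint_pos']
ax=np.array([.245,-.97,0])  # toward cap
g0=np.array([.452,-.120,.034])+.1*ax
# bottle closing axis horizontal perpendicular to ax; tool leans toward base by a
def Rt(direction,xaxis_sign,tilt):  # tool z = sin(tilt)*dir - cos(tilt)*Z ; y = closing axis perp
    dd=np.r_[direction[:2],0]/np.linalg.norm(direction[:2]); z=np.sin(tilt)*dd-np.cos(tilt)*np.array([0,0,1])
    y=xaxis_sign*np.cross([0,0,1],dd); x=np.cross(y,z); return R.from_matrix(np.c_[x,y,z])
for a in (25,30,35):
  for s in(1,-1):
    B=Rt(-ax,s,np.radians(a)); q,err=ik(g0,B,q0); print('grasp',a,s,q,err)
    for az in(-60,-30,-10,10,30,60):
        dd=np.array([np.cos(np.radians(az)),np.sin(np.radians(az)),0]); B2=Rt(dd,s,np.radians(90-a))
        print('   place az',az,*ik([.640,-.156,.106],B2,q))
E
```

```text
[ 0.199  0.602  0.464 -0.192  0.378] 4.754445726007361e-10 [np.float64(0.0), np.float64(0.0), np.float64(0.0), np.float64(0.0), np.float64(0.0), np.float64(0.0), np.float64(0.0), np.float64(0.0)]
grasp 25 1 [-19.  30. -11. -23. -65.  46.] 0.0
   place az -60 [ -30.   13.  -32. -145.   -0.   38.] 0.4
   place az -30 [ -21.   13.  -27. -114.   -0.   20.] 0.261
   place az -10 [ -43.   27.  -45. -140.  -50.   77.] 0.0
   place az 10 [ -42.   26.  -29. -106.  -48.   52.] 0.0
   place az 30 [-40.  29. -17. -85. -59.  40.] 0.0
   place az 60 [-36.  38.   2. -66. -80.  35.] 0.0
grasp 25 -1 [ -19.   30.  -11.  -23.  -65. -134.] 0.0
   place az -60 [ -30.   13.  -32. -145.   -0. -142.] 0.4
   place az -30 [ -34.   30.  -58. -174.  -63.  -91.] 0.034
   place az -10 [ -43.   27.  -45. -140.  -50. -103.] 0.0
   place az 10 [ -42.   26.  -29. -106.  -48. -128.] 0.0
   place az 30 [ -40.   29.  -17.  -85.  -59. -140.] 0.0
   place az 60 [ -36.   38.    2.  -66.  -80. -145.] 0.0
grasp 30 1 [-21.  33.  -7. -25. -71.  49.] 0.0
   place az -60 [ -31.   13.  -33. -150.   -0.   41.] 0.353
   place az -3
[... 746 characters left out ...]
. -155.   -0.   46.] 0.334
   place az -30 [ -23.   14.  -28. -123.   -0.   29.] 0.122
   place az -10 [ -34.   18.  -33. -124.  -23.   50.] 0.0
   place az 10 [-31.  19. -24. -90. -32.  26.] 0.0
   place az 30 [-32.  24. -15. -74. -49.  24.] 0.0
   place az 60 [-31.  34.   1. -59. -73.  28.] 0.0
grasp 35 -1 [ -24.   35.   -4.  -28.  -76. -129.] 0.0
   place az -60 [ -31.   14.  -34. -155.   -0. -134.] 0.334
   place az -30 [ -23.   14.  -28. -123.   -0. -151.] 0.122
   place az -10 [ -34.   18.  -33. -124.  -23. -130.] 0.0
   place az 10 [ -31.   19.  -24.  -90.  -32. -154.] 0.0
   place az 30 [ -32.   24.  -15.  -74.  -49. -156.] 0.0
   place az 60 [ -31.   34.    1.  -59.  -73. -152.] 0.0
```

FK fits exactly. The grasp is leaned 30° from the cap side, and the bottle ends upright with the tool leaned 60°, coming from the robot side. Checking the whole path.

```bash
cat >> kin.py <<'E'
def Rt(az,s,tilt):
    c,n=np.cos(np.radians(az)),np.sin(np.radians(az)); dd=np.array([c,n,0]); t=np.radians(tilt)
    z=np.sin(t)*dd-np.cos(t)*np.array([0,0,1]); y=s*np.array([-n,c,0]); return R.from_matrix(np.c_[np.cross(y,z),y,z])
E
python3 - <<'E'
from kin import *
q=telemetry.get_obs()['joint_pos']
ax=np.array([.245,-.97,0]); g0=np.array([.452,-.120,.036])+.097*ax; print(g0)
A0=104.2
B0=Rt(A0,-1,30); pre=g0-B0.apply([0,0,.13])
for k in range(1): q,e1=ik(pre,B0,q); print('pre',pre,q,e1)
q,e1=ik(g0,B0,q); print('grasp',q,e1)
lift=g0+[0,0,.18]; end=np.array([.636,-.1565,.22])
qs=q
for A1 in (188,195):
  q=qs
  for k in np.linspace(0,1,13):
    g=lift*(1-k)+end*k; q,e1=ik(g,Rt(A0+(A1-A0)*k,-1,30-90*k),q); print(round(k,2),q,e1)
  q,e1=ik([.636,-.1565,.101],Rt(A1,-1,-60),q); print('down',q,e1)
plan([(pre+[0,0,.05],B0),(pre,B0)])
E
```

```text
[ 0.475765 -0.21409   0.036   ]
pre [ 0.49170998 -0.27710395  0.1485833 ] [ -25.   29.    3.  -23.  -85. -134.] 0.0
grasp [ -21.   32.   -7.  -26.  -71. -132.] 0.0
0.0 [ -21.   21.    1.  -24.  -88. -140.] 0.0
0.08 [ -15.   19.   -2.  -18.  -83. -139.] 0.0
0.17 [ -10.   17.   -5.  -12.  -78. -138.] 0.0
0.25 [  -5.   14.  -10.   -6.  -71. -138.] 0.0
0.33 [  -0.   11.  -16.   -0.  -63. -138.] 0.0
0.42 [   4.    8.  -23.    7.  -54. -138.] 0.0
0.5 [   6.    5.  -30.   14.  -44. -140.] 0.0
0.58 [   7.    3.  -39.   24.  -32. -143.] 0.0
0.67 [   3.    1.  -50.   44.  -16. -154.] 0.0
0.75 [ -11.    0.  -55.   74.   -0. -166.] 0.059
0.83 [  2.   2. -43.   3.  -0. -98.] 0.095
0.92 [ -4.   3. -30. -42.  -6. -45.] 0.0
1.0 [-27.   7. -23. -81. -30.   9.] 0.0
down [ -38.   22.  -28. -103.  -40.   44.] 0.0
0.0 [ -21.   21.    1.  -24.  -88. -140.] 0.0
0.08 [ -15.   19.   -2.  -18.  -84. -139.] 0.0
0.17 [ -10.   17.   -5.  -12.  -78. -137.] 0.0
0.25 [  -5.   14.  -10.   -6.  -71. -136.] 0.0
0.33 [  -0.   11.  -16.    0.  -63. -135.] 0.0
0.42 [   3.    8.  -23.    6.  -54. -135.] 0.0
0.5 [   6.    5.  -30.   13.  -43. -135.] 0.0
0.58 [   7.    3.  -38.   21.  -31. -136.] 0.0
0.67 [   4.    1.  -48.   36.  -16. -142.] 0.0
0.75 [  -5.    1.  -54.   53.   -0. -145.] 0.033
0.83 [  2.   2. -43.   0.  -0. -92.] 0.029
0.92 [-15.   4. -24. -57. -21. -20.] 0.0
1.0 [-30.   9. -20. -78. -38.  11.] 0.0
down [-37.  23. -24. -94. -43.  39.] 0.0
[0.159, -0.319, 0.166, -0.465, 0.52, 1.341]
[0.159, -0.313, 0.216, -0.465, 0.52, 1.341]
```

Call:
{"op": "carry_out", "data": {"rows": [[0.03, -0.055, 0.01, -0.07, 0.07, 0.167], [0.05, -0.11, 0.04, -0.14, 0.15, 0.335], [0.07, -0.15, 0.06, -0.2, 0.22, 0.5], [0.09, -0.19, 0.08, -0.26, 0.29, 0.67], [0.11, -0.23, 0.1, -0.32, 0.36, 0.84], [0.13, -0.27, 0.13, -0.38, 0.42, 1.0], [0.145, -0.3, 0.15, -0.42, 0.47, 1.17], [0.159, -0.319, 0.166, -0.465, 0.52, 1.341]], "grip": 1}}

```text
clock: 9.3
tool_pos: [0.4873, -0.2687, 0.1788]
orientation: [-179.8, -30.0, 104.5]
force: [-0.1, -0.3, 0.7]
opening: 0.0874
gripper_force: 0.0
```

```bash
python3 - <<'E'
from kin import *
ax=np.array([.245,-.97,0]); g0=np.array([.452,-.120,.036])+.097*ax; B0=Rt(104.2,-1,30); pre=g0-B0.apply([0,0,.13])+[0,0,.05]
o=telemetry.get_obs(); p=o['tool_pos']; print(p-(pre+B0.apply([0,0,.019])), np.degrees((B0.inv()*R.from_euler('xyz',o['orientation'],degrees=True)).as_rotvec()),np.round(o['joint_pos']))
im=snap('wrist'); W=cam('wrist'); hsv=cv2.cvtColor(im,cv2.COLOR_BGR2HSV)
m=((hsv[:,:,1]<40)&(hsv[:,:,2]>140)).astype(np.uint8); n,lab,st,ce=cv2.connectedComponentsWithStats(m)
for i in range(1,n):
    if st[i,4]>300: print(st[i],np.round(ce[i]))
w=np.array([.97,.245,0]);b=np.array([.452,-.12,0])
print('pred top corners',[np.round(proj(W,b+ax*l+w*s*.028+[0,0,.06])) for l in(0,.125) for s in(-1,1)])
cv2.imwrite('pics/w2.png',im)
E
```

```text
[-0.00203993 -0.00085474 -0.00333146] [ 0.29121428  0.04566753 -0.23053474] [ -25.   27.    6.  -22.  -90. -136.]
[  433     0   127   141 10671] [490.  70.]
[634   0   6  65 321] [637.  32.]
[ 295  125   52  139 6290] [321. 189.]
[137 147  25  26 331] [149. 159.]
[403 235  51  34 821] [426. 253.]
[  0 236  84  46 815] [ 35. 257.]
[ 549  236   91   47 1537] [603. 257.]
[186 243  33  26 436] [205. 260.]
[ 172  280  302   13 2904] [315. 286.]
[  73  367  333   33 9881] [245. 384.]
pred top corners [array([300., 117.]), array([349., 117.]), array([299., 226.]), array([353., 225.])]
```

View pics/w2.png

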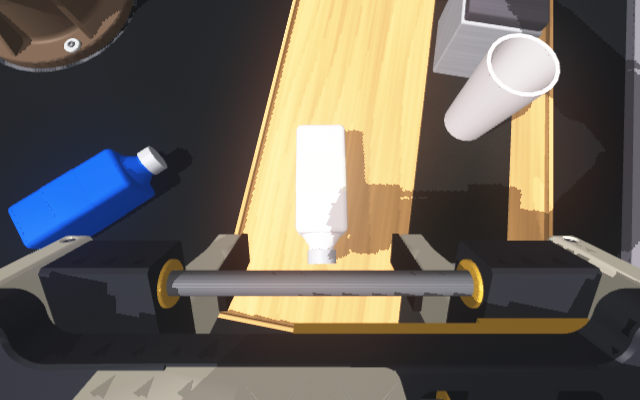

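Wrist view: the bottle's top corners are (297,126), (344,126), (297,233), (347,233). That is about 9 mm nearer the cap and 4 mm to −x of the prediction, so I'm correcting for it. The blue decoy at (90,195) is well clear.

```bash
cat > bot.py <<'E'
from kin import *
ax=np.array([.245,-.97,0]); base=np.array([.4503,-.1297,.036]); g0=base+.097*ax; B0=Rt(104.2,-1,30)
E
python3 - <<'E'
from bot import *
old=np.array([.452,-.120,.036])+.097*ax-B0.apply([0,0,.13])+[0,0,.05]
json.dump(dict(p=(old+B0.apply([0,0,.019])).tolist(),q=B0.as_quat().tolist()),open('cmd.json','w'))
plan([(g0-B0.apply([0,0,.10]),B0),(g0-B0.apply([0,0,.03]),B0),(g0,B0)])
E
```

```text
[-0.033, -0.004, 0.069, 0.0, 0.0, 0.0]
[-0.033, -0.004, 0.139, 0.0, 0.0, 0.0]
[-0.033, -0.004, 0.169, 0.0, 0.0, 0.0]
```

Call:
{"op": "carry_out", "data": {"rows": [[-0.025, -0.004, 0.035, 0, 0, 0], [-0.033, -0.004, 0.069, 0, 0, 0], [-0.033, -0.004, 0.105, 0, 0, 0], [-0.033, -0.004, 0.139, 0, 0, 0], [-0.033, -0.004, 0.155, 0, 0, 0], [-0.033, -0.004, 0.169, 0, 0, 0], [-0.033, -0.004, 0.169, 0, 0, 0], [-0.033, -0.004, 0.169, 0, 0, 0]]}}

```text
clock: 10.35
tool_pos: [0.4717, -0.2156, 0.0193]
orientation: [179.8, -29.7, 105.1]
force: [-0.1, 0.6, 0.6]
opening: 0.0878
gripper_force: 0.0
```

Call:
{"op": "carry_out", "data": {"rows": [[0, 0, 0, 0, 0, 0], [0, 0, 0, 0, 0, 0], [0, 0, 0, 0, 0, 0], [0, 0, 0, 0, 0, 0], [0, 0, 0, 0, 0, 0]], "grip": -1}}

```text
clock: 10.98
tool_pos: [0.4716, -0.2152, 0.0188]
orientation: [179.8, -29.8, 105.1]
force: [1.4, 0.5, 2.1]
opening: 0.0562
gripper_force: 29.8
```

```bash
python3 - <<'E'
from bot import *
log(); o=telemetry.get_obs(); q=o['joint_pos']
lift=g0+[0,0,.2]; q1,e=ik(lift,B0,q); print(q1,e)
A1=190; d=np.array([np.cos(np.radians(A1)),np.sin(np.radians(A1)),0]); BF=Rt(A1,-1,-60)
qf,e=ik([.636,-.1565,.101],BF,[-38,22,-28,-103,-40,44]); qh,e2=ik([.60,-.16,.26],BF,qf); print(qf,e,qh,e2)
Pb=None; R0=None
last=None
for k in np.linspace(0,1,17):
    P,Q=fk(X,q1+(qh-q1)*k); Q=Q*M; g=P-Q.apply([0,0,.019])
    # bottle base & cap in tool frame
    bt=B0.inv().apply(-ax*.097); ct=B0.inv().apply(ax*.06)
    print(round(k,2),np.round(g,3),'base',np.round(g+Q.apply(bt),3),'cap',np.round(g+Q.apply(ct),3), round(np.degrees((last.inv()*Q).magnitude()),1) if last else '')
    last=Q
plan([(lift,B0)])
E
```

```text
t 10.975 err mm [-0.2 -0.5 -0.5] rot [ 0.2 -0.2 -0.8] j [ -21.9   32.7   -7.   -24.9  -70.9 -130.5] F [1.4 0.5 2.1] open 0.0562 gf 29.8
[ -22.   21.    3.  -24.  -91. -140.] 0.0
[ -38.   22.  -27. -100.  -41.   42.] 0.0 [-27.   1. -23. -73. -33.   0.] 0.0
0.0 [ 0.476 -0.224  0.233] base [ 0.452 -0.13   0.234] cap [ 0.491 -0.282  0.233] 
0.06 [ 0.488 -0.209  0.228] base [ 0.456 -0.117  0.227] cap [ 0.508 -0.265  0.228] 9.5
0.12 [ 0.501 -0.194  0.224] base [ 0.462 -0.105  0.221] cap [ 0.524 -0.249  0.226] 9.3
0.19 [ 0.513 -0.181  0.222] base [ 0.469 -0.095  0.214] cap [ 0.541 -0.234  0.228] 9.1
0.25 [ 0.526 -0.17   0.222] base [ 0.477 -0.087  0.206] cap [ 0.556 -0.221  0.232] 8.9
0.31 [ 0.538 -0.159  0.223] base [ 0.487 -0.08   0.199] cap [ 0.57  -0.208  0.238] 8.8
0.38 [ 0.55  -0.151  0.225] base [ 0.499 -0.076  0.192] cap [ 0.582 -0.198  0.246] 8.6
0.44 [ 0.561 -0.144  0.229] base [ 0.511 -0.073  0.186] cap [ 0.593 -0.188  0.255] 8.4
0.5 [ 0.572 -0.139  0.233] base [ 0.525 -0.073  0.18 ] cap [ 0.601 -0.18   0.265] 8.2
0.56 [ 0.581 -0.136  0.237] base [ 0.539 -0.075  0.175] cap [ 0.608 -0.174  0.276] 8.1
0.62 [ 0.59  -0.135  0.242] base [ 0.553 -0.08   0.171] cap [ 0.612 -0.169  0.286] 7.9
0.69 [ 0.596 -0.136  0.248] base [ 0.566 -0.088  0.169] cap [ 0.615 -0.165  0.296] 7.8
0.75 [ 0.602 -0.138  0.253] base [ 0.578 -0.098  0.167] cap [ 0.616 -0.163  0.306] 7.6
0.81 [ 0.605 -0.142  0.258] base [ 0.589 -0.11   0.167] cap [ 0.615 -0.161  0.314] 7.5
0.88 [ 0.607 -0.147  0.262] base [ 0.597 -0.125  0.168] cap [ 0.613 -0.16   0.321] 7.3
0.94 [ 0.606 -0.153  0.266] base [ 0.603 -0.142  0.17 ] cap [ 0.609 -0.16   0.326] 7.2
1.0 [ 0.604 -0.161  0.269] base [ 0.606 -0.161  0.172] cap [ 0.603 -0.161  0.329] 7.1
[0.1, -0.0, -0.173, 0.0, 0.0, 0.0]
```

Call:
{"op": "carry_out", "data": {"rows": [[0.015, 0, -0.026, 0, 0, 0], [0.04, 0, -0.069, 0, 0, 0], [0.07, 0, -0.121, 0, 0, 0], [0.1, 0, -0.173, 0, 0, 0], [0.1, 0, -0.173, 0, 0, 0], [0.1, 0, -0.173, 0, 0, 0]]}}

```text
clock: 11.72
tool_pos: [0.4699, -0.2138, 0.2177]
orientation: [179.9, -29.8, 105.0]
force: [0.1, -0.2, -4.0]
opening: 0.0561
gripper_force: 29.8
```

```bash
cat >> bot.py <<'E'
BF=Rt(190,-1,-60)
def seg(ks):
    q1=np.array([-22,21,3,-24,-91,-140.]); qh=np.array([-27,1,-23,-73,-33,0.]); T=[]
    for k in ks:
        P,Q=fk(X,q1+(qh-q1)*k); Q=Q*M; T.append((P-Q.apply([0,0,.019]),Q))
    return T
E
python3 - <<'E'
from bot import *
log(); plan(seg(np.arange(1,9)/18))
E
```

```text
t 11.725 err mm [-1.9  0.7 -1.4] rot [ 0.3 -0.2 -0.7] j [ -21.7   20.5    2.4  -23.6  -90.7 -139.6] F [ 0.1 -0.2 -4. ] open 0.0561 gf 29.8
[0.005, 0.017, 0.011, -0.072, 0.004, -0.131]
[0.012, 0.032, 0.019, -0.144, -0.007, -0.256]
[0.019, 0.047, 0.025, -0.214, -0.029, -0.377]
[0.025, 0.062, 0.029, -0.283, -0.061, -0.495]
[0.031, 0.077, 0.032, -0.348, -0.103, -0.608]
[0.036, 0.09, 0.033, -0.409, -0.155, -0.717]
[0.041, 0.104, 0.032, -0.465, -0.216, -0.82]
[0.045, 0.116, 0.031, -0.513, -0.286, -0.919]
```

Call:
{"op": "carry_out", "data": {"rows": [[0.005, 0.017, 0.011, -0.072, 0.004, -0.131], [0.012, 0.032, 0.019, -0.144, -0.007, -0.256], [0.019, 0.047, 0.025, -0.214, -0.029, -0.377], [0.025, 0.062, 0.029, -0.283, -0.061, -0.495], [0.031, 0.077, 0.032, -0.348, -0.103, -0.608], [0.036, 0.09, 0.033, -0.409, -0.155, -0.717], [0.041, 0.104, 0.032, -0.465, -0.216, -0.82], [0.045, 0.116, 0.031, -0.513, -0.286, -0.919]]}}

```text
clock: 12.72
tool_pos: [0.5675, -0.1311, 0.2113]
orientation: [138.1, 5.7, 148.2]
force: [0.1, 0.0, -3.4]
opening: 0.0561
gripper_force: 29.8
```

```bash
python3 - <<'E'
from bot import *
log(); plan(seg(np.arange(9,17)/18))
E
```

```text
t 12.725 err mm [-3.3  2.2 -3.4] rot [-0.   0.4 -0.8] j [-24.2  12.2  -8.9 -45.8 -65.3 -76.8] F [ 0.1  0.  -3.4] open 0.0561 gf 29.8
[-0.007, 0.009, 0.003, -0.024, -0.065, -0.107]
[-0.014, 0.017, 0.005, -0.037, -0.133, -0.212]
[-0.021, 0.024, 0.005, -0.04, -0.202, -0.314]
[-0.028, 0.029, 0.004, -0.032, -0.272, -0.412]
[-0.035, 0.033, 0.002, -0.013, -0.341, -0.507]
[-0.042, 0.036, -0.002, 0.017, -0.407, -0.599]
[-0.047, 0.037, -0.006, 0.057, -0.471, -0.686]
[-0.052, 0.037, -0.012, 0.107, -0.529, -0.77]
```

Call:
{"op": "carry_out", "data": {"rows": [[-0.007, 0.009, 0.003, -0.024, -0.065, -0.107], [-0.014, 0.017, 0.005, -0.037, -0.133, -0.212], [-0.021, 0.024, 0.005, -0.04, -0.202, -0.314], [-0.028, 0.029, 0.004, -0.032, -0.272, -0.412], [-0.035, 0.033, 0.002, -0.013, -0.341, -0.507], [-0.042, 0.036, -0.002, 0.017, -0.407, -0.599], [-0.047, 0.037, -0.006, 0.057, -0.471, -0.686], [-0.052, 0.037, -0.012, 0.107, -0.529, -0.77]]}}

```text
clock: 13.72
tool_pos: [0.6184, -0.1403, 0.2492]
orientation: [158.8, 55.3, 172.7]
force: [-0.8, -0.3, -2.8]
opening: 0.0558
gripper_force: 29.8
```

```bash
python3 - <<'E'
from bot import *
log(); plan([([.63,-.158,.24],BF)])
E
```

```text
t 13.725 err mm [-3.8  2.8 -4. ] rot [-0.5  0.2 -0.6] j [-26.8   3.4 -20.4 -67.9 -40.2 -14.2] F [-0.8 -0.3 -2.8] open 0.0558 gf 29.8
[0.004, -0.02, 0.028, 0.105, -0.047, -0.183]
```

Call:
{"op": "carry_out", "data": {"rows": [[0.002, -0.01, 0.014, 0.053, -0.024, -0.091], [0.004, -0.02, 0.028, 0.105, -0.047, -0.183], [0.004, -0.02, 0.028, 0.105, -0.047, -0.183], [0.004, -0.02, 0.028, 0.105, -0.047, -0.183]]}}

```text
clock: 14.22
tool_pos: [0.643, -0.1521, 0.2292]
orientation: [179.9, 60.0, -169.3]
force: [-0.0, 0.9, -2.6]
opening: 0.056
gripper_force: 29.8
```

```bash
python3 - <<'E'
from bot import *
log(); S=cam('scene'); D=cam('side'); a=snap('scene','f1.png'); b=snap('side','f2.png')
o=telemetry.get_obs(); Q=R.from_euler('xyz',o['orientation'],degrees=True); g=o['tool_pos']-Q.apply([0,0,.019])
bt=B0.inv().apply(-ax*.097-np.array([0,0,.004])); print('base est',g+Q.apply(bt),'axis',Q.apply(B0.inv().apply(ax)))
for nm,KT,im in(('S',S,a),('D',D,b)):
    h=cv2.cvtColor(im,cv2.COLOR_BGR2HSV); b0=g+Q.apply(bt)
    for hh in (.01,.03,.05,.07):
        u,v=proj(KT,b0+[0,0,hh]); v=int(round(v)); u=int(round(u)); row=h[v,u-34:u+35]
        print(nm,hh,(u,v),'S/V:',' '.join(f'{r[2]}' for r in row[::2]))
E
```

```text
t 14.225 err mm [-2.9  2.8 -1.7] rot [-0.7  0.  -0.4] j [-26.9   5.5 -22.  -76.5 -33.    5.1] F [-0.   0.9 -2.6] open 0.056 gf 29.8
base est [ 0.63150726 -0.15466521  0.14285397] axis [-1.97994474e-03  7.35660429e-04  1.00046016e+00]
S 0.01 (365, 237) S/V: 146 148 147 146 142 143 142 138 137 144 163 174 173 174 174 174 174 174 174 174 177 176 153 152 161 172 174 174 175 173 171 169 162 140 137
S 0.03 (366, 230) S/V: 145 142 142 144 147 147 143 141 140 144 172 175 178 180 180 179 178 180 179 178 180 178 157 154 170 177 177 175 171 168 162 154 151 148 137
S 0.05 (366, 222) S/V: 208 203 202 205 206 203 203 206 209 199 172 180 180 178 179 185 169 169 180 176 176 176 164 156 159 177 177 176 174 171 166 137 103 94 91
S 0.07 (367, 215) S/V: 191 202 206 206 199 198 204 204 201 187 166 164 166 182 184 185 188 193 178 155 195 180 155 153 142 91 91 89 88 87 87 86 85 86 84
D 0.01 (284, 145) S/V: 73 75 74 73 73 73 71 72 73 71 70 70 70 136 177 178 177 177 178 172 141 152 166 173 173 140 61 53 70 145 178 186 187 187 186
D 0.03 (284, 141) S/V: 78 79 77 78 78 76 77 77 77 77 76 74 82 154 184 182 181 182 182 176 151 201 232 228 213 155 71 67 89 160 177 183 186 185 183
D 0.05 (284, 136) S/V: 119 87 83 82 82 82 80 82 82 79 80 78 97 173 179 180 182 183 181 171 147 159 153 131 158 127 74 74 101 162 177 182 185 185 183
D 0.07 (283, 132) S/V: 146 143 132 99 83 86 83 84 84 83 81 81 82 140 170 160 160 160 163 167 155 161 162 161 138 85 73 75 79 140 171 181 191 192 192
```

The bottle is upright in both views (edges stay in the same column from row to row) and sits above the right gap. Lowering.

```bash
python3 - <<'E'
from bot import *
plan([([.638,-.159,.12],BF),([.638,-.159,.104],BF)])
E
```

```text
[0.1, -0.003, 0.067, 0.0, 0.0, -0.0]
[0.114, -0.003, 0.075, 0.0, 0.0, -0.0]
```

Call:
{"op": "carry_out", "data": {"rows": [[0.027, -0.003, 0.024, 0, 0, 0], [0.054, -0.003, 0.04, 0, 0, 0], [0.08, -0.003, 0.055, 0, 0, 0], [0.1, -0.003, 0.067, 0, 0, 0], [0.107, -0.003, 0.071, 0, 0, 0], [0.11, -0.003, 0.073, 0, 0, 0], [0.114, -0.003, 0.075, 0, 0, 0], [0.114, -0.003, 0.075, 0, 0, 0]]}}

```text
clock: 15.32
tool_pos: [0.6535, -0.1536, 0.0963]
orientation: [-179.6, 60.3, -168.8]
force: [-0.0, 2.5, 0.8]
opening: 0.0558
gripper_force: 29.9
```

```bash
python3 - <<'E'
from bot import *
log(); o=telemetry.get_obs(); Q=R.from_euler('xyz',o['orientation'],degrees=True); g=o['tool_pos']-Q.apply([0,0,.019])
bt=B0.inv().apply(-ax*.097-np.array([0,0,.004])); print('base est',g+Q.apply(bt))
E
```

```text
t 15.325 err mm [-0.9  2.8  1.6] rot [-0.6 -0.3 -0.6] j [-37.5  22.2 -26.2 -99.2 -41.   41.3] F [-0.   2.5  0.8] open 0.0558 gf 29.9
base est [ 0.64177041 -0.15616415  0.00865998]
```

Call:
{"op": "carry_out", "data": {"rows": [[0.0013, 0, 0.0008, 0, 0, 0], [0.0026, 0, 0.0015, 0, 0, 0], [0.0026, 0, 0.0015, 0, 0, 0]]}}

```text
clock: 15.7
tool_pos: [0.6543, -0.1531, 0.0961]
orientation: [-179.5, 60.6, -168.6]
force: [-10.6, 2.8, 19.4]
opening: 0.0558
gripper_force: 30.0
```

Firm contact (19 N, no further descent). Easing off, opening part-way, and backing out along the fingers.

Call:
{"op": "carry_out", "data": {"rows": [[-0.0026, 0, -0.0015, 0, 0, 0], [-0.0026, 0, -0.0015, 0, 0, 0]]}}

```text
clock: 15.95
tool_pos: [0.6533, -0.1542, 0.0962]
orientation: [-179.4, 60.3, -168.7]
force: [-6.9, -1.2, 10.2]
opening: 0.0558
gripper_force: 30.0
```

Call:
{"op": "carry_out", "data": {"rows": [[0, 0, 0, 0, 0, 0], [0, 0, 0, 0, 0, 0], [0, 0, 0, 0, 0, 0], [0, 0, 0, 0, 0, 0]], "grip": 0.6}}

```text
clock: 16.45
tool_pos: [0.6526, -0.154, 0.0942]
orientation: [-179.7, 60.1, -168.9]
force: [0.1, -0.2, -0.7]
opening: 0.07
gripper_force: 0.0
```

Call:
{"op": "carry_out", "data": {"rows": [[0, 0, -0.02, 0, 0, 0], [0, 0, -0.05, 0, 0, 0], [0, 0, -0.09, 0, 0, 0], [0, 0, -0.13, 0, 0, 0], [-0.04, 0, -0.17, 0, 0, 0], [-0.06, 0, -0.19, 0, 0, 0], [-0.06, 0, -0.19, 0, 0, 0], [-0.06, 0, -0.19, 0, 0, 0]]}}

```text
clock: 17.45
tool_pos: [0.5193, -0.1785, 0.2409]
orientation: [-179.6, 60.1, -168.9]
force: [0.7, 0.5, -0.2]
opening: 0.0702
gripper_force: 0.0
```

```bash
python3 - <<'E'
from bot import *
o=telemetry.get_obs(); print(o['clock'],o['force'],o['tool_pos'])
S=cam('scene'); D=cam('side')
for nm,KT in(('scene',S),('side',D)):
    im=snap(nm,'end_'+nm+'.png'); v=cv2.cvtColor(im,cv2.COLOR_BGR2HSV)[:,:,2]
    for name,b0,hs in(('bottle',(.642,-.156),(.02,.06,.1,.145)),('canister',(.624,.064),(.02,.05,.09,.14)),('can',(.6485,-.265),(.03,.08)),('tumbler',(.632,-.048),(.05,.1)),('jar',(.617,.17),(.05,.1))):
        for hh in hs:
            u,w=np.round(proj(KT,[*b0,.004+hh])).astype(int); print(nm,name,hh,(u,w),' '.join(str(x) for x in v[w,u-26:u+27:2]))
E
```

```text
17.45 [ 0.6535127   0.47729293 -0.19684112] [ 0.51931248 -0.17850862  0.24090557]
scene bottle 0.02 (np.int64(366), np.int64(281)) 217 216 216 215 215 215 216 216 216 195 206 208 206 206 207 206 192 161 153 98 78 78 77 76 77 77 76
scene bottle 0.06 (np.int64(367), np.int64(268)) 143 146 149 149 148 165 216 214 210 208 208 205 206 205 204 204 189 160 159 157 155 159 123 96 85 83 84
scene bottle 0.1 (np.int64(368), np.int64(255)) 146 143 143 143 146 169 206 207 208 216 225 234 242 242 242 239 228 188 156 167 191 183 177 173 168 154 82
scene bottle 0.145 (np.int64(369), np.int64(240)) 139 138 145 148 145 145 143 144 203 186 174 172 176 175 163 140 186 203 201 198 194 187 181 175 172 167 161
scene canister 0.02 (np.int64(396), np.int64(234)) 192 193 197 204 208 220 215 212 212 216 217 206 178 162 164 165 166 163 128 124 125 120 75 73 73 73 93
scene canister 0.05 (np.int64(397), np.int64(225)) 195 165 167 172 176 183 197 203 208 212 214 215 216 209 181 200 175 161 136 126 124 124 110 74 71 72 74
scene canister 0.09 (np.int64(398), np.int64(213)) 143 146 141 96 90 90 89 90 118 119 118 119 
[... 2490 characters left out ...]
(147)) 69 69 67 70 67 75 135 144 139 143 195 224 194 157 155 154 163 142 64 51 51 82 131 150 158 158 154
side tumbler 0.05 (np.int64(275), np.int64(180)) 45 53 120 144 155 113 112 106 107 115 132 130 131 148 157 170 183 124 42 44 45 29 26 61 127 140 135
side tumbler 0.1 (np.int64(274), np.int64(169)) 51 49 111 158 156 157 166 188 203 213 200 194 189 188 193 204 210 201 185 185 181 188 161 57 48 47 59
side jar 0.05 (np.int64(254), np.int64(214)) 98 175 136 148 187 200 146 134 144 160 162 164 168 167 166 185 207 213 133 105 112 123 128 111 65 124 145
side jar 0.1 (np.int64(252), np.int64(202)) 47 46 48 44 47 70 174 211 229 214 216 217 218 219 219 216 201 161 130 130 131 131 130 133 141 112 103
```

```bash
python3 - <<'E'
from h import *
S=cam('scene');D=cam('side')
f=lambda x,y,z:np.round(onz(S,270+x/2.1,140+y/2.1,z),3)[:2]
g=lambda x,y,z:np.round(onz(D,200+(x-399)/2.1,120+y/2.1,z),3)[:2]
print('lid s',[f(*p,.104) for p in[(224,162),(292,180),(308,142),(245,130)]],'bar',f(242,94,.17),f(302,110,.17),'d bar',g(512,103,.17),g(552,113,.17))
a=cv2.imread('pics/end_scene.png'); 
v=cv2.cvtColor(a,cv2.COLOR_BGR2HSV)[:,:,2]
for w in range(226,290,6): print(w,' '.join(str(x) for x in v[w,344:400:2]))
b=cv2.imread('pics/end_side.png'); v=cv2.cvtColor(b,cv2.COLOR_BGR2HSV)[:,:,2]
for w in range(138,180,4): print(w,' '.join(str(x) for x in v[w,260:312:2]))
E
```

```text
lid s [array([0.588, 0.   ]), array([0.677, 0.01 ]), array([0.661, 0.104]), array([0.578, 0.086])] bar [0.578 0.064] [0.658 0.067] d bar [0.655 0.066] [0.577 0.073]
226 145 143 141 145 140 137 136 140 148 147 145 146 145 167 205 162 170 174 179 192 200 207 210 213 214 212 213 197
232 142 142 140 136 137 145 148 145 145 146 171 177 181 174 196 206 221 202 183 181 202 208 212 214 215 218 194 164
238 140 137 143 148 146 144 143 143 151 178 192 193 192 192 191 182 202 202 200 197 192 185 179 174 171 167 160 168
244 146 147 145 144 143 142 173 227 229 227 185 171 157 148 148 159 161 167 173 193 188 181 176 174 168 162 166 145
250 146 144 141 142 150 232 236 235 239 240 239 236 229 219 208 195 200 175 161 191 185 178 173 171 165 122 92 108
256 143 143 142 147 168 206 206 206 207 209 217 225 234 241 242 228 179 154 171 190 182 177 173 168 151 79 76 77
262 144 146 150 150 181 206 205 205 205 206 205 205 205 206 204 183 155 155 184 186 178 174 171 162 95 75 76 77
268 149 148 149 147 211 215 211 210 207 207 205 205 204 205 202 174 157 158 154 164 139 119 86 84 85 83 84 84
274 216 215 214 214 2
[... 702 characters left out ...]
181 209 186 184 200 218 224 230 228 201 168 155 154 163 166 150 144 146 160 169
158 59 59 58 57 123 192 221 223 192 179 179 180 180 180 187 201 175 156 155 161 165 86 49 62 175 233
162 55 53 69 169 218 225 221 223 213 197 198 186 180 180 187 198 182 157 157 161 143 65 70 180 231 231
166 55 107 207 234 206 188 178 181 181 176 178 212 191 187 179 181 160 75 67 55 47 80 201 233 230 235
170 151 172 173 180 181 184 196 198 202 206 196 191 187 184 179 186 163 57 47 47 81 203 233 230 234 233
174 226 236 228 193 166 168 137 160 175 173 181 189 180 179 178 180 126 50 47 100 216 234 230 232 233 231
178 208 182 137 133 158 167 140 152 176 174 183 181 148 147 147 120 50 38 77 174 169 175 163 205 233 231
```

```bash
python3 - <<'E'
from h import *
S=cam('scene');D=cam('side')
c,s=np.cos(np.radians(4.3)),np.sin(np.radians(4.3))
for nm,KT in(('S',S),('D',D)):
    for ctr in((.624,.064),):
        print(nm,[tuple(int(k) for k in np.round(proj(KT,[ctr[0]+c*x-s*y,ctr[1]+s*x+c*y,z]))) for z in(.104,.004) for x,y in((-.045,-.045),(.045,-.045),(.045,.045),(-.045,.045))], 'bar',[proj(KT,[ctr[0]+c*x,ctr[1]+s*x,.174]).round() for x in(-.036,.036)])
a=cv2.imread('pics/end_scene.png'); v=cv2.cvtColor(a,cv2.COLOR_BGR2HSV)[:,:,2]
print('cols 372..430')
for w in range(182,254,3): print(w,' '.join('%3d'%x for x in v[w,372:432:2]))
b=cv2.imread('pics/end_side.png'); v=cv2.cvtColor(b,cv2.COLOR_BGR2HSV)[:,:,2]
print('cols 240..296')
for w in range(164,220,3): print(w,' '.join('%3d'%x for x in v[w,240:296:2]))
E
```

```text
S [(377, 214), (409, 223), (419, 207), (389, 199), (375, 243), (405, 253), (415, 235), (386, 227)] bar [array([388., 185.]), array([414., 191.])]
D [(279, 180), (257, 177), (248, 191), (271, 194), (281, 201), (260, 198), (251, 212), (273, 216)] bar [array([271., 171.]), array([252., 168.])]
cols 372..430
182  64  64  65  64  63  65  72 107  94  83  73  72  73  74  74  74  72  73  75  74  76  75  74  74  76  74  81 193 212 211
185  65  66  65  65  64  64  87 181 195 215 205 204 159 143  95  84  76  83  86  90  83  79  74  75  76  73  93 207 213 212
188  66  65  66  66  65  66  99 161 147  79  96 122 157 179 195 214 207 210 198 197 192 190 184 139  80  75  84 170 202 209
191  66  66  65  65  66  66 111 158 100  74  73  72  72  72  84 183 179 166 174 181 190 170 194 193 180  80  75  74  74  93
194  70  67  67  67  67  68 125 154  87  74  74  72  74  75  93 165 182 189 193 175 159 164 193 188 153  77  73  74  74  73
197 146 147 136 111  99  77 145 148  82  74  73  75  75  77 148 158 171 170 168 166 154 143 143 136 107  74  74  74  74  73
200 140 139 138 142 145 147 168 144 112  99  99  7
[... 3699 characters left out ...]
 134
203 219 233 201 208 216 217 218 216 206 179 157 137 129 131 131 132 135 143 111 106  97  63 123 143 144 143 136 136
206 235 234 185 127 142 147 146 139 138 164 202 179 129 128 131 128 132 131 105 100  70 117 144 143 143 138 136 139
209 234 184 142 160 160 160 164 179 194 209 207 192 142 129 129 128 130 119 101  72 100 144 144 143 140 138 139 142
212 150 134 147 164 169 178 184 187 186 179 185 204 147 130 132 132 131 117  77  82 138 144 140 140 139 142 142 144
215 138 130 131 160 164 165 166 166 171 198 209 206 121  61  80  98 105  89  75 137 144 141 139 141 142 142 144 138
218 188 111  77 162 179 184 184 184 183 188 199 207 149  38  39  30  25  61 131 146 142 139 140 144 142 143 139 131
```

The canister's corners and bar match an upright pose at the gap centre to within about 2 px. The bottle's edges are vertical at its intended spot, and the arm is clear. Handing in.

```bash
python3 -c "
from plant import workorder
print(workorder.close_job())"
```

```text
the job is handed in; nothing more can be done
None
```

I handed the job in at about 17.5 s of the 64 s allowed: the canister stands upright in the left gap and the bottle upright in the right gap, by my last camera check. No verdict came back.

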